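# Sort the washed centrifuge sleeves by length into the carrier

## Robot

A 6-joint arm with a two-finger parallel gripper is mounted at the origin on the work surface. World frame = base frame: x ahead of the robot, y to its left, z up, the work surface at z = 0. Lengths are in mm, angles in rad, forces in N, time in s.
With the tool pointing down it reaches from about 350 to 975 mm from the base axis. Payload 7.1 kg.
Tool frame: the origin (TCP) lies between the finger pads; the fingertips stand 17 mm ahead of it and the grasp point (between the pads) lies 2 mm behind it (tip_reach is the y of the fingertips in the tool frame, in mm); y points along the fingers, x is the direction in which the jaws open and shut, and the axes are right-handed (so a half turn about y gives the same grasp; the last joint's range is limited). The gripper opens to 88 mm and grips with 3 to 60 N. Pads are 20 mm wide; open, the fingers measure 115 mm over their backs; the gripper's body (75 mm by 178 mm) begins 61 mm behind the grasp point.
Start: joints at [1.185, 0.423, 1.63, -0, 1.089, -0.019], TCP at [224.112, 583.42, 239.675] pointing down, gripper open.
Joint ranges: [-3, 3], [-0.9, 2.11], [0.09, 2.58], [-1.31, 4.45], [0.11, 2.69], [-2.54, 2.54]. Speed limits (rad/s): [2.39, 2.39, 3.01, 3.14, 3.14, 3.14].

## Interface

Orientations are given as a rotation vector (axis times angle).
In Python, from workcell import get_obs, get_image, camera_model, close_job, silhouettes, tip_of, tip_reach gives the robot as it stands. The module is installed in compiled form; this text tells all that it offers.
- The arm moves only by the tool arm_command, never from a script. Its argument "targets" is a list of rows, each a list of 4 numbers: the shift along the tool's x, y, z in mm, then the turn about the tool's y in rad. A call has 1 to 20 rows; each row shifts and turns the commanded pose from where the row before left it, along the tool's axes as they then stand; what a row does not reach is not made up. A row lasts 1/12 s, in which the tool goes at most 41.7 mm and 7.16 degrees, less where a joint would pass 70% of its speed; a pose out of reach is approached as far as the arm can. A call is refused whole if a number of a shift passes 41.7 or a number of a turn 0.125, either way. A call with a gripper value outside its range is refused whole. "gripper" is the opening in per cent of the stroke, from 0 (shut) to 100 (fully open), set as the call begins (left out, the last holds). The fingers move at their own pace and stop on an object; the grip force is fixed at half the most. Time passes only in rows, so rows that do not move let the fingers close. It gives the time, the measured TCP pose, the force and the opening at its end, in the units of the state.
- get_obs(): the state, without advancing time (a new reading comes with each control period).
- get_image(name): name is "side" or "top" or "wrist"; returns the picture (420x560x3 uint8, blue, green, red); there is no depth.
- camera_model(name): a dict with "mtx" (3x3 intrinsics, pixels), "position" and "orientation" of the camera in the world. Camera axes: x right, y up, looking along -z (the intrinsics and any distortion apply to the point x, -y, -z); pixel columns grow to the right and rows downward; lengths in mm; the calibration is good to about 2 mm. The wrist camera is an equidistant fisheye: a pixel r from the principal point sees the ray r / f radians off the axis. A picture is of the moment at which its call begins: read the wrist's pose just before it. camera_model takes no time and is no camera call; for the wrist camera it gives the pose at the moment of the call.
- close_job(): hands the job in, once; it reports no verdict.
Trained networks look in the newest picture that a camera, given by its name, has taken for a name from the list of things; names that differ only in an ending like _2 or _b are one class to them, and where a whole thing is asked for, a point or a joint stands for the part that bears it (a point fixed in the world has none). Each returns a list of dicts, best first, with "conf" (0 to 1); they miss things now and then, are a little off and sometimes report something else, mostly with a low value. They report only what shows in the picture. A call takes as long as a camera call. They do not tell look-alikes from the thing itself.
- silhouettes(camera, thing): "pixels" (420x560 bool, what is visible of it) and "at" ([column, row] in pixels, amid what is visible of it).
- tip_of(camera, thing): "at" ([column, row] in pixels: a listed point, or the origin of a listed thing).
The state is a dict: "t": time; "qpos": joint angles; "qvel": joint speeds; "joint_torque": joint torques, N m; "ee_pos": TCP position; "orientation": TCP orientation; "ft_force": force on the tool from outside, world axes, zero at the start; "moment": the same for the moment, N m; "width": finger opening in mm.
Only numpy, scipy, OpenCV 4.12 (cv2) and the standard library are available. Lean on these libraries where they do the work, as an engineer would, in place of code of your own. Each camera call takes 0.05 s, during which the arm holds its last target. There are 200 camera calls.

## Task

The washed centrifuge sleeves hang by their collars in the draining box; they come in two lengths, 12 mm apart, and look alike from above. Lift them off the rods and stand them on the foot of the step gauge to find out which are long and which short, then stand every sleeve upright in a cell of its own in the white carrier: long ones in the deep row, short ones in the row with the raised floor, so that all rims end level. Leave the other things on the bench where they are.

Things in the scene. Friction and masses are not known exactly. Their poses are not given: they have to be found in the camera images.
- rack: fixed stainless draining box 190 (x) x 246 (y) mm, walls 96 mm high; across its mouth two pairs of flat rods, tops at 100 mm, along its y at x = -44 and +44 mm. Sleeves hang by their collars between the rods of a pair, at y about -76, 0 or +76 mm, rims at 128 mm; they come off straight up. Origin: centre of the underside
- sleeve1: aluminium tube sleeve: round barrel 36 mm across, flat bottom, at the top a grooved collar 48 mm across, 28 mm tall; overall length 100 mm (short) or 112 mm (long), collar included; same collar on both, no marking: which it is, only trying shows. 0.16 kg. Origin: on the axis, 64 mm below the rim on both lengths; z up. Starts hanging in the draining box. None from the start if absent
- sleeve2: another such sleeve, short or long, as described for sleeve1; may be absent (None)
- sleeve3: another such sleeve, short or long, as described for sleeve1; may be absent (None)
- sleeve4: another such sleeve, short or long, as described for sleeve1; may be absent (None)
- sleeve5: another such sleeve, short or long, as described for sleeve1; may be absent (None)
- sleeve6: another such sleeve, short or long, as described for sleeve1; may be absent (None)
- gauge: loose aluminium step gauge, 1.3 kg. Origin: on the bench under the centre of its foot, a block 92 (x) x 80 (y) x 30 mm high. Beside the foot, from y = 40 to 64 mm, an upright stair with two treads: 130 mm above the bench at x < 0 (level with the rim of a short sleeve stood on the foot) and 142 mm at x > 0 (level with that of a long one)
- gauge_foot (a point): centre of the top face of the gauge's foot (scribed circle), 30 mm above the bench: sleeves are stood here
- crate: loose white plastic carrier, 158 (x) x 178 (y) x 80 mm high, 1.4 kg: two rows of three open cells, each 54 x 54 mm inside, 4 mm walls, and an empty 34 mm hand gap between the rows. Origin: centre of its underside. Cell centres at y = -58, 0, +58 mm. Carrier and draining box swap sides of the bench in some runs
- crate_deep (a point): centre of the middle cell's floor in the deep row: x = -48 mm in the carrier's frame (the robot's side), 6 mm above its underside. A long sleeve here has its rim 118 mm above the carrier's underside
- crate_raised (a point): centre of the middle cell's floor in the raised row: x = +48 mm in the carrier's frame, 18 mm above its underside. A short sleeve here has its rim 118 mm above the carrier's underside
- jar: bystander: glass jar with steel cap, 68 mm across, 95 mm tall, origin under its centre
- reagent: bystander: amber bottle 52 mm across, 110 mm tall, origin under its centre
- bowl: bystander: steel bowl 96 mm across, 45 mm tall, origin under its centre
- mug: bystander: blue mug 76 mm across, 85 mm tall, origin under its centre
- tape: bystander: roll of tape lying flat, 72 mm across, 25 mm tall, origin under its centre
- roll: bystander: roll of paper towel 110 mm across, 110 mm tall, origin under its centre
There are look-alikes about, which are no part of the job. What is shaped like the sleeve5 but red is not meant.

How it is judged (in metres and radians):
On the way:
1. a sleeve is stood on the gauge (resting or pressing on it) (contact force between any of sleeve1, sleeve2, sleeve3, sleeve4, sleeve5, sleeve6 and gauge above 0.5 N), for 0.2 s.
At the end, for the whole second after the job is handed in: every sleeve present stands at rest, upright within 0.12 rad, each in its own cell of the carrier, long ones in the deep row, short ones in the raised row, seated: rim 118 mm above the carrier's underside, give or take 6 mm (in the wrong row it is 12 mm off) ((x of sleeve1 in the frame of crate between -0.063 and -0.033 m or x of sleeve1 in the frame of crate between 0.033 and 0.063 m) and y of sleeve1 in the frame of crate between -0.085 and 0.085 m and z of sleeve1 in the frame of crate between 0.048 and 0.06 m and angle between each of sleeve1, sleeve2, sleeve3, sleeve4, sleeve5, sleeve6's own z axis and vertical below 0.12 rad and linear speed of each of sleeve1, sleeve2, sleeve3, sleeve4, sleeve5, sleeve6 below 0.03 m/s and (x of sleeve2 in the frame of crate between -0.063 and -0.033 m or x of sleeve2 in the frame of crate between 0.033 and 0.063 m) and y of sleeve2 in the frame of crate between -0.085 and 0.085 m and z of sleeve2 in the frame of crate between 0.048 and 0.06 m and (x of sleeve3 in the frame of crate between -0.063 and -0.033 m or x of sleeve3 in the frame of crate between 0.033 and 0.063 m) and y of sleeve3 in the frame of crate between -0.085 and 0.085 m and z of sleeve3 in the frame of crate between 0.048 and 0.06 m and (x of sleeve4 in the frame of crate between -0.063 and -0.033 m or x of sleeve4 in the frame of crate between 0.033 and 0.063 m) and y of sleeve4 in the frame of crate between -0.085 and 0.085 m and z of sleeve4 in the frame of crate between 0.048 and 0.06 m and (x of sleeve5 in the frame of crate between -0.063 and -0.033 m or x of sleeve5 in the frame of crate between 0.033 and 0.063 m) and y of sleeve5 in the frame of crate between -0.085 and 0.085 m and z of sleeve5 in the frame of crate between 0.048 and 0.06 m and (x of sleeve6 in the frame of crate between -0.063 and -0.033 m or x of sleeve6 in the frame of crate between 0.033 and 0.063 m) and y of sleeve6 in the frame of crate between -0.085 and 0.085 m and z of sleeve6 in the frame of crate between 0.048 and 0.06 m); the robot touches nothing.
It fails at once if a bystander (jar, reagent bottle, bowl, mug, tape, paper roll) is shifted by more than 30 mm (distance of any of jar, reagent, mug, roll, bowl, tape from where it was at the start of the episode above 0.03 m).
Of sleeve1, sleeve2, sleeve3, sleeve4, sleeve5, sleeve6 only 4 to 6 are there at a start; the rules pass over those that are not, and their reading is None.
At some moment in a run one of gauge, crate may be knocked a few centimetres aside while the robot is not near it.
It also fails if it takes over 210 s, if anything falls off the work surface, if the arm or the gripper's body presses on something with over 40 N, if the wrist force passes 120 N, or if a joint passes its speed limit or range.

## Working session

There is one attempt and no reset: what is moved stays moved. The work goes in short steps, Python scripts to look and compute and a tool call to move; the robot and the scene stay as the last step left them, time stands still between calls to the robot, and variables do not carry over. Pictures are saved under pics/ and viewed, about 12 in all and at most 16, crops included, and the job is handed in when it is done.

Besides the shell and the picture viewer there is one more tool, called after "Call:" by a JSON object that holds its "api" and its "payload", one argument or row to a line. arm_command: Moves the arm, as the interface text tells. Its arguments: {"type":"object","properties":{"targets":{"type":"array","items":{"type":"array","items":{"type":"number"}}},"gripper":{"type":"number"}},"required":["targets"]}

```bash
mkdir -p pics; cat > h.py <<'E'
import numpy as np, cv2
from scipy.spatial.transform import Rotation as R
from workcell import *
def cm(n):
    c=camera_model(n); o=np.array(c["orientation"],float)
    Rm=R.from_rotvec(o).as_matrix() if o.shape==(3,) else (R.from_quat(o).as_matrix() if o.shape==(4,) else o)
    return np.array(c["mtx"]),np.array(c["position"],float),Rm,c
def ray(n,uv,m=None):
    K,p,Rm,c=m or cm(n)
    x=(uv[0]-K[0,2])/K[0,0]; y=(uv[1]-K[1,2])/K[1,1]
    if n=="wrist":
        r=np.hypot(x,y); s=np.sin(r)/r if r>1e-9 else 1; d=np.array([x*s,-y*s,-np.cos(r)])
    else: d=np.array([x,-y,-1.])
    d=Rm@d; return p,d/np.linalg.norm(d)
def at_z(n,uv,z,m=None):
    p,d=ray(n,uv,m); return p+d*(z-p[2])/d[2]
def proj(n,P,m=None):
    K,p,Rm,c=m or cm(n); q=Rm.T@(np.array(P,float)-p); q=np.array([q[0],-q[1],-q[2]])
    if n=="wrist":
        h=np.hypot(q[0],q[1]); t=np.arctan2(h,q[2]); q=np.array([q[0]/h*t,q[1]/h*t,1]) if h>1e-9 else np.array([0,0,1.])
    else: q=q/q[2]
    return (K@q)[:2]
def tri(rays):
    A=np.zeros((3,3));b=np.zeros(3)
    for p,d in rays:
        M=np.eye(3)-np.outer(d,d);A+=M;b+=M@p
    return np.linalg.solve(A,b)
E
python3 - <<'E'
from h import *
np.set_printoptions(precision=3,suppress=True)
for n in ["top","side","wrist"]:
    c=camera_model(n); print(n,c)
    cv2.imwrite(f"pics/{n}0.png",get_image(n))
o=get_obs(); print({k:np.round(v,3) for k,v in o.items()})
for n in ["top","side"]:
    for t in ["sleeve1","rack","gauge","crate","crate_deep","crate_raised","gauge_foot"]:
        for d in tip_of(n,t): print(n,t,round(d["conf"],2),np.round(d["at"],1))
E
```

```text
top {'mtx': array([[383.883,   0.   , 279.223],
       [  0.   , 383.883, 212.619],
       [  0.   ,   0.   ,   1.   ]]), 'position': array([ 322.375,  -78.625, 1203.896]), 'orientation': array([ 0.183, -0.168, -1.494])}
side {'mtx': array([[385.67 ,   0.   , 281.688],
       [  0.   , 385.67 , 201.105],
       [  0.   ,   0.   ,   1.   ]]), 'position': array([ 112.207, -737.348,  644.798]), 'orientation': array([ 0.922, -0.303, -0.541])}
wrist {'mtx': array([[325.192,   0.   , 280.226],
       [  0.   , 325.192, 212.493],
       [  0.   ,   0.   ,   1.   ]]), 'position': array([149.974, 613.677, 384.45 ]), 'orientation': array([-0.262, -0.178,  1.195])}
{'t': np.float64(0.15), 'qpos': array([ 1.185,  0.424,  1.63 , -0.   ,  1.089, -0.019]), 'qvel': array([ 0.002, -0.   , -0.004, -0.002,  0.001, -0.001]), 'joint_torque': array([  0.   , -54.498, -27.392,   0.064,   0.02 ,  -0.   ]), 'ee_pos': array([223.949, 583.068, 239.077]), 'orientation': array([-1.361, -0.934,  0.936]), 'ft_force': array([0.21 , 0.304, 0.56 ]), 'moment': array([ 0.04 ,  0.008, -0.046]), 'width': np.float64(87.92
[... 182 characters left out ...]
 217. ]
top rack 0.92 [353.3 240.6]
top gauge 0.67 [266.2 215.9]
top gauge 0.66 [264.2 215.2]
top crate 0.77 [173.4 224.3]
top crate 0.63 [276.3 284.5]
top crate 0.38 [353.4 238.6]
top crate_deep 0.83 [169.9 239.3]
top crate_raised 0.49 [263.8 213.7]
top gauge_foot 0.98 [264.6 214.6]
side sleeve1 0.93 [366.8 274.4]
side sleeve1 0.85 [333.6 298.6]
side sleeve1 0.78 [420. 329.]
side sleeve1 0.77 [280.5 258.1]
side sleeve1 0.6 [304.8 240.5]
side rack 0.76 [318.8 285.6]
side gauge 0.7 [269.5 211. ]
side crate 0.6 [365.9 274.3]
side crate 0.59 [209.8 167.7]
side crate_deep 0.92 [191.4 171.8]
side crate_raised 0.79 [222.1 159.9]
side gauge_foot 0.67 [269.1 210.5]
side gauge_foot 0.59 [268.2 201.4]
```

```bash
python3 -c "
import cv2
a=cv2.imread('pics/top0.png');b=cv2.imread('pics/side0.png')
cv2.imwrite('pics/t1.png',cv2.resize(a[100:380,90:510],None,fx=1.9,fy=1.9,interpolation=2))
cv2.imwrite('pics/s1.png',cv2.resize(b,None,fx=1.42,fy=1.42,interpolation=2))"
```

```text
(no output)
```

View pics/t1.png

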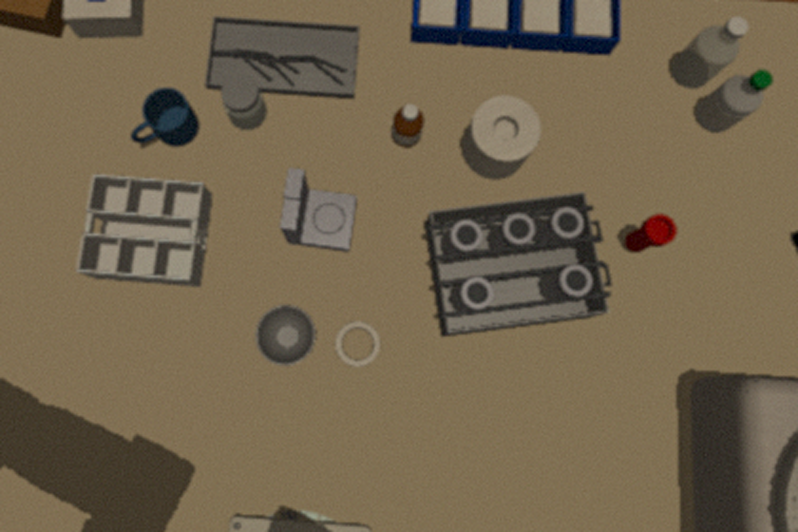

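View pics/s1.png

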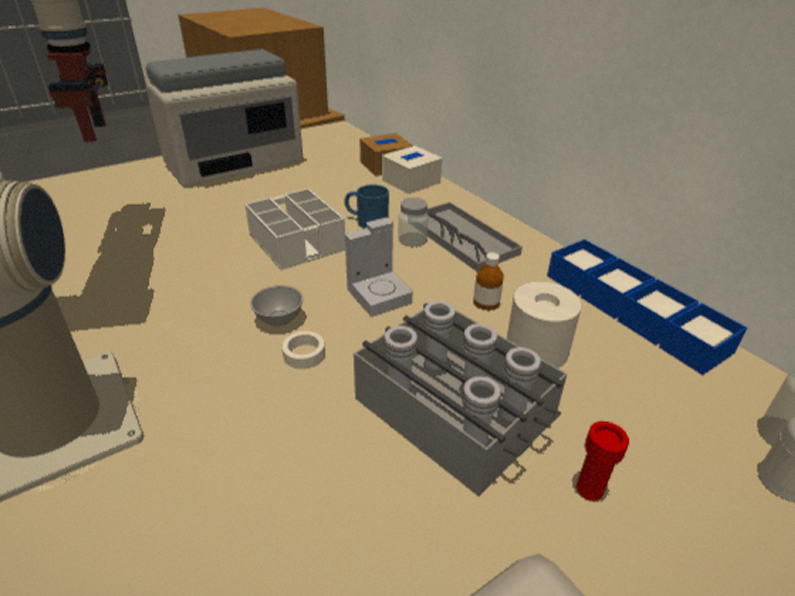

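The bench shows five grey sleeves in the draining box at crop px (466,235), (519,228), (567,222), (478,292) and (576,281). The red look-alike at (660,230) stands outside the box and is not meant. The gauge is at (325,215) with its stair on the +y side, and the carrier at (145,230).

I'll fit poses from the silhouettes in both views.

```bash
cat > fit.py <<'E'
from h import *
from scipy.optimize import minimize
def box(x0,x1,y0,y1,z0,z1): return np.array([[x,y,z] for x in(x0,x1) for y in(y0,y1) for z in(z0,z1)],float)
SH={"crate":[box(-79,79,-89,89,0,80)],
"gauge":[box(-46,46,-40,40,0,30),box(-46,0,40,64,0,130),box(0,46,40,64,0,142)]}
S=3
def render(n,m,thing,q):
    im=np.zeros((420*S,560*S),np.uint8); c,s=np.cos(q[2]),np.sin(q[2]); Rz=np.array([[c,-s,0],[s,c,0],[0,0,1]])
    for b in SH[thing]:
        P=b@Rz.T+[q[0],q[1],0]
        uv=np.array([proj(n,p,m) for p in P])
        h=cv2.convexHull(((uv+.5)*S*16).astype(np.int32))
        cv2.fillConvexPoly(im,h,1,shift=4)
    return im>0
def masks(thing,near=None,views=("top","side")):
    out=[]
    for n in views:
        get_image(n); m=cm(n); r=silhouettes(n,thing)
        if near is not None: r=[d for d in r if np.hypot(*(np.array(d["at"])-proj(n,[*near[:2],40],m)))<40]
        if r: out.append((n,m,cv2.resize(r[0]["pixels"].astype(np.uint8),None,fx=S,fy=S,interpolation=0)>0)); 
    return out
def fit(thing,q0,ms):
    def cost(v):
        q=[v[0],v[1],v[2]/100]; t=0
        for n,m,k in ms:
            r=render(n,m,thing,q); t+=1-(r&k).sum()/(r|k).sum()
        return t/len(ms)
    x0=np.array([q0[0],q0[1],q0[2]*100]); 
    for st in (12,5):
        r=minimize(cost,x0,method="Nelder-Mead",options=dict(initial_simplex=np.vstack([x0]+[x0+st*e for e in np.eye(3)]),xatol=.1,fatol=1e-4)); x0=r.x
    return np.array([x0[0],x0[1],x0[2]/100]),r.fun
E
python3 - <<'E'
from fit import *
np.set_printoptions(precision=3,suppress=True)
tm,sm=cm("top"),cm("side")
T=np.array([(466,235),(519,228),(567,222),(478,292),(576,281)])/1.9+[90,100]
Sd=np.array([(439,312),(480,337),(522,359),(401,338),(482,390)])/1.42
for a,b in zip(T,Sd): print("sleeve",tri([ray("top",a,tm),ray("side",b,sm)]),at_z("top",a,128,tm)[:2],at_z("side",b,128,sm)[:2])
c0=at_z("top",(166,222),40,tm); g0=at_z("top",(264.6,214.6),30,tm)
print(c0,g0, at_z("side",(269.1,210.5),30,sm), at_z("top",(169.9,239.3),6,tm), at_z("side",(191.4,171.8),6,sm))
for th,p in (("crate",c0),("gauge",g0)):
    ms=masks(th,p); print(th,[m[0] for m in ms])
    for y in (-.1,.1): print(fit(th,[p[0],p[1],y],ms))
    for m in ms: print(m[0],fit(th,[p[0],p[1],-.1],[m]))
for t in ["jar","reagent","bowl","mug","tape","roll"]:
    r=tip_of("top",t); print(t,[(round(d["conf"],2),at_z("top",d["at"],0,tm)[:2]) for d in r[:2]])
E
```

```text
sleeve [ 548.751 -221.873  123.321] [ 548.006 -221.385] [ 544.559 -226.436]
sleeve [ 564.709 -301.233  122.209] [ 564.305 -300.609] [ 558.622 -305.802]
sleeve [ 578.363 -372.593  126.853] [ 578.599 -372.646] [ 576.693 -373.227]
sleeve [ 463.41  -242.49   125.081] [ 463.441 -242.257] [ 460.981 -245.151]
sleeve [ 490.502 -386.968  127.705] [ 489.88  -386.504] [ 490.966 -387.375]
[535.34  289.666  40.   ] [582.176 -12.416  30.   ] [560.788 -39.422  30.   ] [487.146 280.585   6.   ] [481.691 297.18    6.   ]
crate ['top', 'side']
(array([536.357, 286.422,  -0.015]), np.float64(0.03913490185804569))
(array([536.434, 286.144,  -0.02 ]), np.float64(0.03941447319423602))
top (array([538.106, 285.864,  -0.012]), np.float64(0.041456547968938495))
side (array([534.758, 286.645,  -0.015]), np.float64(0.021946090613649383))
gauge ['top', 'side']
(array([581.863,  -6.546,  -0.059]), np.float64(0.053200340994862816))
(array([581.826,  -6.404,  -0.062]), np.float64(0.053179561778005646))
top (array([582.57 ,  -6.851,  -0.07 ]), np.float64(0.03942054433713782))
side (array([580.184,  -6.223,  -0.074]), np.float64(0.056506344054293334))
jar [(0.87, array([772.932, 149.69 ])), (0.51, array([ 559.877, -234.582]))]
reagent [(0.51, array([ 736.402, -127.035]))]
bowl [(0.9, array([384.13,  40.29])), (0.3, array([587.277, -21.803]))]
mug [(0.66, array([727.151, 271.916]))]
tape [(0.72, array([ 522.739, -298.305])), (0.56, array([375.448, -67.154]))]
roll [(0.92, array([ 733.863, -284.817]))]
```

```bash
cat >> h.py <<'E'
def pose(): 
    o=get_obs(); return np.array(o["ee_pos"]),R.from_rotvec(o["orientation"]).as_matrix(),o
E
python3 - <<'E'
from h import *
from scipy.optimize import least_squares
np.set_printoptions(precision=3,suppress=True)
M=np.array([[548,-221.6],[564.5,-301],[578.5,-372.6],[463.4,-242.3],[490,-386.7]])
L=np.array([[44,76],[44,0],[44,-76],[-44,76],[-44,-76]])
def f(v):
    c,s=np.cos(v[2]),np.sin(v[2]); return (L@np.array([[c,-s],[s,c]]).T+v[:2]-M).ravel()
r=least_squares(f,[520,-305,.2]); print(r.x,r.fun.reshape(-1,2)); print(M+r.fun.reshape(-1,2))
p,Rt,o=pose(); print(p,Rt,"tool x yaw",np.arctan2(Rt[1,0],Rt[0,0]))
E
```

```text
[ 520.236 -306.49     0.189] [[ 1.203 -1.987]
 [-1.045  2.761]
 [-0.792 -0.29 ]
 [-0.636  2.21 ]
 [ 1.27  -2.694]]
[[ 549.203 -223.587]
 [ 563.455 -298.239]
 [ 577.708 -372.89 ]
 [ 462.764 -240.09 ]
 [ 491.27  -389.394]]
[224.109 583.433 239.66 ] [[ 0.359 -0.    -0.933]
 [ 0.933  0.     0.359]
 [ 0.    -1.     0.   ]] tool x yaw 1.20403017708904
```

Call:
{"api": "arm_command", "payload": {
  "targets": [
    [0, -3, 0, 0.12],
    [0, -3, 0, 0.12],
    [0, -3, 0, 0.12],
    [0, -3, 0, 0.12],
    [0, -3, 0, 0.12],
    [0, -3, 0, 0.12],
    [0, -3, 0, 0.12],
    [0, -3, 0, 0.12],
    [0, -3, 0, 0.12],
    [0, -3, 0, 0.124],
    [0, 0, 0, 0],
    [0, 0, 0, 0]
  ],
  "gripper": 100
}}

```text
t: 2.55
ee_pos: [224.1, 583.5, 269.8]
orientation: [-1.57, -0.003, 0.003]
ft_force: [-0.5, 1.1, 0.7]
width: 87.8
```

Call:
{"api": "arm_command", "payload": {
  "targets": [
    [14, 0, -35, 0],
    [14, 0, -35, 0],
    [14, 0, -35, 0],
    [14, 0, -35, 0],
    [14, 0, -35, 0],
    [14, 0, -35, 0],
    [14, 0, -35, 0],
    [14, 0, -35, 0],
    [14, 0, -35, 0],
    [14, 0, -35, 0],
    [14, 0, -35, 0],
    [14, 0, -35, 0],
    [14, 0, -35, 0],
    [14, 0, -35, 0],
    [14, 0, -35, 0],
    [14, 0, -35, 0],
    [14, 0, -35, 0],
    [14, 0, -35, 0],
    [14, 0, -35, 0],
    [14, 0, -35, 0]
  ]
}}

```text
t: 4.22
ee_pos: [504.4, -118.6, 269.6]
orientation: [-1.571, -0.003, 0.003]
ft_force: [-0.1, 0.7, 0.1]
width: 87.7
```

Call:
{"api": "arm_command", "payload": {
  "targets": [
    [11, 0, -26, 0],
    [11, 0, -26, 0],
    [11, 0, -26, 0],
    [12, 0, -27, 0],
    [0, 0, 0, 0],
    [0, 0, 0, 0],
    [0, 0, 0, 0]
  ]
}}

```text
t: 4.8
ee_pos: [548.5, -221.0, 269.1]
orientation: [-1.57, -0.0, 0.002]
ft_force: [-0.1, -0.4, -0.1]
width: 87.9
```

```bash
python3 - <<'E'
from h import *
np.set_printoptions(precision=2,suppress=True)
print(pose()[0]); m=cm("wrist"); im=get_image("wrist"); print(m[1],m[2])
cv2.imwrite("pics/w1.png",cv2.resize(im,None,fx=1.42,fy=1.42))
for d in silhouettes("wrist","sleeve1"):
    k=d["pixels"]; v,u=np.nonzero(k); print(round(d["conf"],2),np.round(d["at"],1),u.min(),u.max(),v.min(),v.max(),k.sum())
for P in [(549,-223),(564,-299),(578,-373),(463,-241),(491,-388)]: print(P,proj("wrist",(*P,128),m))
E
```

```text
[ 548.49 -221.03  269.15]
[ 549.9  -138.84  414.65] [[ 1.   -0.    0.  ]
 [ 0.    0.96  0.29]
 [-0.   -0.29  0.96]]
0.97 [279.7 196.3] 255 307 167 228 2472
0.97 [307.9 314.4] 286 326 292 325 938
0.8 [300.5 368.1] 291 315 356 386 676
0.75 [296.1 271.3] 273 320 230 299 2504
0.57 [233.6 315.1] 216 251 289 359 846
0.56 [194.4 220.5] 168 225 185 246 2325
(549, -223) [279.33 208.83]
(564, -299) [294.21 281.65]
(578, -373) [305.29 338.52]
(463, -241) [189.79 226.71]
(491, -388) [228.48 347.44]
```

View pics/w1.png

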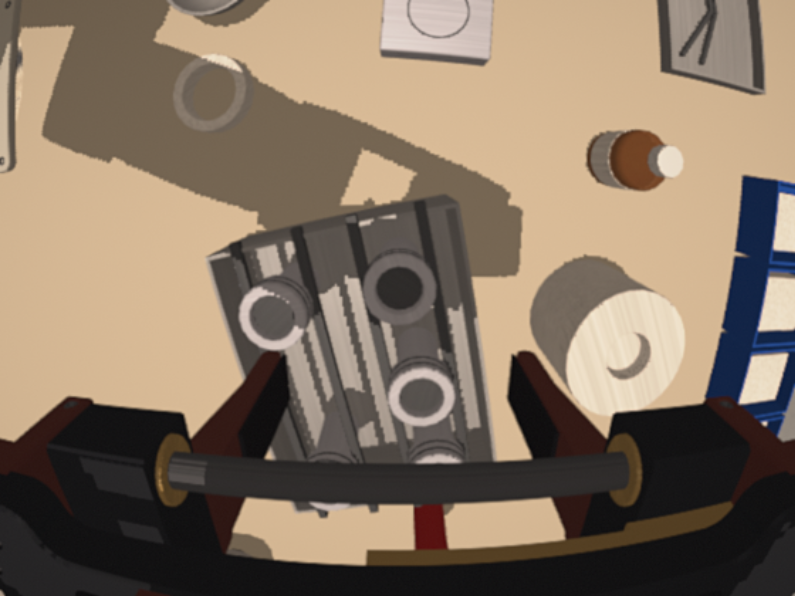

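The wrist view shows the rims at px (281,202), (297,279) and (190,222.5), and the jaws open across the box along x. I'll refine with these.

```bash
python3 - <<'E'
from h import *
from scipy.optimize import least_squares
np.set_printoptions(precision=2,suppress=True)
m=cm("wrist"); tm=cm("top"); sm=cm("side")
im=cv2.imread("pics/w1.png")
W=[(281,202),(297,279),(190,222.5)]
T=np.array([(466,235),(519,228),(478,292)])/1.9+[90,100]
Sd=np.array([(439,312),(480,337),(401,338)])/1.42
for w,t,s in zip(W,T,Sd): print(at_z("wrist",w,128,m)[:2], tri([ray("wrist",w,m),ray("top",t,tm)]), tri([ray("wrist",w,m),ray("top",t,tm),ray("side",s,sm)]))
M=np.array([at_z("wrist",w,128,m)[:2] for w in W]+[(578.5,-372.6),(490,-386.7)])
L=np.array([[44,76],[44,0],[-44,76],[44,-76],[-44,-76]])
def f(v):
    c,s=np.cos(v[2]),np.sin(v[2]); return (L@np.array([[c,-s],[s,c]]).T+v[:2]-M).ravel()
r=least_squares(f,[520,-305,.2]); print(r.x,r.fun.reshape(-1,2)); print(M+r.fun.reshape(-1,2))
E
```

```text
[ 550.67 -216.07] [ 551.5  -222.93  107.3 ] [ 550.12 -220.07  120.9 ]
[ 566.94 -295.65] [ 567.73 -303.71  113.2 ] [ 566.16 -300.5   120.47]
[ 463.65 -236.34] [ 463.01 -240.6   122.91] [ 463.36 -240.63  123.5 ]
[ 521.29 -303.03    0.18] [[ 0.45 -4.37]
 [-2.34  0.42]
 [ 0.86  0.3 ]
 [-0.43  2.57]
 [ 1.46  1.07]]
[[ 551.12 -220.43]
 [ 564.59 -295.23]
 [ 464.51 -236.04]
 [ 578.07 -370.03]
 [ 491.46 -385.63]]
```

Call:
{"api": "arm_command", "payload": {
  "targets": [
    [2, 18, 2, 0],
    [0, 20, 0, 0],
    [0, 20, 0, 0],
    [0, 20, 0, 0],
    [0, 20, 0, 0],
    [0, 20, 0, 0],
    [0, 16, 0, 0],
    [0, 12, 0, 0],
    [0, 0, 0, 0],
    [0, 0, 0, 0],
    [0, 0, 0, 0]
  ]
}}

```text
t: 5.82
ee_pos: [551.7, -219.5, 124.7]
orientation: [-1.571, -0.001, -0.0]
ft_force: [0.1, -0.8, -0.3]
width: 87.6
```

Call:
{"api": "arm_command", "payload": {
  "targets": [
    [0, 0, 0, 0],
    [0, 0, 0, 0],
    [0, 0, 0, 0],
    [0, 0, 0, 0],
    [0, 0, 0, 0],
    [0, 0, 0, 0],
    [0, 0, 0, 0],
    [0, 0, 0, 0]
  ],
  "gripper": 0
}}

```text
t: 6.48
ee_pos: [550.9, -219.6, 123.7]
orientation: [-1.571, 0.0, 0.0]
ft_force: [-1.5, 1.0, 2.1]
width: 47.7
```

Call:
{"api": "arm_command", "payload": {
  "targets": [
    [0, -8, 0, 0],
    [0, -20, 0, 0],
    [0, -20, 0, 0],
    [0, -20, 0, 0],
    [0, -20, 0, 0],
    [0, -20, 0, 0],
    [0, -20, 0, 0],
    [0, -20, 0, 0],
    [0, 0, 0, 0],
    [0, 0, 0, 0],
    [0, 0, 0, 0]
  ]
}}

```text
t: 7.4
ee_pos: [550.5, -219.3, 270.6]
orientation: [-1.57, 0.001, 0.001]
ft_force: [-0.9, 0.3, -1.4]
width: 47.3
```

```bash
python3 - <<'E'
from h import *
np.set_printoptions(precision=2,suppress=True)
print(pose()[0]); m=cm("wrist"); im=get_image("wrist"); print(m[1])
s=get_image("side"); print([ (round(d["conf"],2),np.round(d["at"])) for d in tip_of("side","sleeve1")])
cv2.imwrite("pics/w2.png",np.hstack([cv2.resize(im[150:390,130:430],None,fx=1.33,fy=1.33),cv2.resize(s[40:280,200:500],None,fx=1.33,fy=1.33)]))
p=pose()[0]; print(proj("wrist",p+[0,0,5],m),proj("side",p+[0,0,5]),proj("side",p+[0,0,5-100]),proj("side",p+[0,0,5-112]))
E
```

```text
[ 550.48 -219.31  270.64]
[ 552.04 -137.06  416.14]
[(0.96, array([281., 261.])), (0.92, array([364., 273.])), (0.9, array([335., 257.])), (0.87, array([314., 182.])), (0.72, array([420., 329.])), (0.65, array([337., 298.])), (0.62, array([220., 159.]))]
[277.01 287.46] [313.72 158.34] [310.58 199.65] [310.23 204.22]
```

View pics/w2.png

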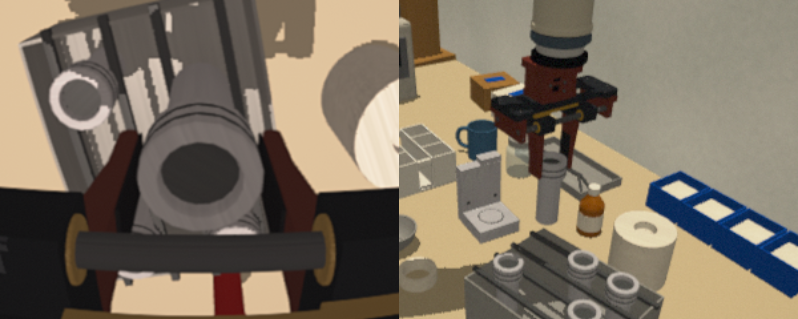

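Call:
{"api": "arm_command", "payload": {
  "targets": [
    [4, 0, 30, 0],
    [4, 0, 30, 0],
    [5, 0, 30, 0],
    [5, 0, 30, 0],
    [5, 0, 30, 0],
    [4, 0, 31, 0],
    [4, 0, 30, 0],
    [0, 0, 0, 0],
    [0, 0, 0, 0]
  ]
}}

```text
t: 8.3
ee_pos: [581.8, -7.2, 270.6]
orientation: [-1.571, -0.001, 0.004]
ft_force: [0.7, -0.4, -2.4]
width: 47.5
```

Call:
{"api": "arm_command", "payload": {
  "targets": [
    [0, 20, 0, 0],
    [0, 20, 0, 0],
    [0, 20, 0, 0],
    [0, 20, 0, 0],
    [0, 20, 0, 0],
    [0, 15, 0, 0],
    [0, 10, 0, 0],
    [0, 4, 0, 0],
    [0, 0, 0, 0],
    [0, 0, 0, 0],
    [0, 0, 0, 0]
  ]
}}

```text
t: 9.22
ee_pos: [582.8, -8.8, 143.6]
orientation: [-1.571, -0.001, -0.001]
ft_force: [0.1, 0.4, -1.7]
width: 46.8
```

Call:
{"api": "arm_command", "payload": {
  "targets": [
    [0, 1, 0, 0],
    [0, 1, 0, 0],
    [0, 1, 0, 0],
    [0, 1, 0, 0],
    [0, 1, 0, 0],
    [0, 0, 0, 0],
    [0, 0, 0, 0],
    [0, 0, 0, 0]
  ]
}}

```text
t: 9.88
ee_pos: [582.2, -8.6, 137.8]
orientation: [-1.571, -0.0, -0.0]
ft_force: [-0.1, -0.6, -0.4]
width: 47.4
```

Call:
{"api": "arm_command", "payload": {
  "targets": [
    [0, 1, 0, 0],
    [0, 1, 0, 0],
    [0, 1, 0, 0],
    [0, 1, 0, 0],
    [0, 1, 0, 0],
    [0, 0, 0, 0],
    [0, 0, 0, 0],
    [0, 0, 0, 0]
  ]
}}

```text
t: 10.55
ee_pos: [583.9, -8.7, 137.2]
orientation: [-1.571, -0.004, -0.003]
ft_force: [-8.8, 1.4, 34.9]
width: 47.4
```

Call:
{"api": "arm_command", "payload": {
  "targets": [
    [0, -8, 0, 0],
    [0, -20, 0, 0],
    [0, -20, 0, 0],
    [0, -20, 0, 0],
    [0, -20, 0, 0],
    [0, -20, 0, 0],
    [0, -20, 0, 0],
    [0, -15, 0, 0],
    [0, 0, 0, 0],
    [0, 0, 0, 0]
  ]
}}

```text
t: 11.38
ee_pos: [582.3, -8.6, 275.9]
orientation: [-1.571, -0.001, -0.001]
ft_force: [-0.5, -0.1, -2.3]
width: 47.9
```

```bash
cat > chk.py <<'E'
from fit import *
import sys
np.set_printoptions(precision=3,suppress=True)
Q={"crate":[536.4,286.4,-.015],"gauge":[581.9,-6.5,-.06]}
print(pose()[0])
for t in sys.argv[1:]:
    q,f=fit(t,Q[t],masks(t,Q[t])); print(t,q,round(f,3))
    if t=="crate":
        c,s=np.cos(q[2]),np.sin(q[2])
        for x in(-48,48): print(x,[np.round(q[:2]+[c*x-s*y,s*x+c*y],1) for y in(58,0,-58)])
E
python3 chk.py crate
```

```text
[582.29   -8.573 275.902]
crate [536.75  288.451  -0.008] 0.109
-48 [array([489.2, 346.8]), array([488.8, 288.8]), array([488.3, 230.8])]
48 [array([585.2, 346.1]), array([584.7, 288.1]), array([584.3, 230.1])]
```

Call:
{"api": "arm_command", "payload": {
  "targets": [
    [-9, 0, 35, 0],
    [-9, 0, 35, 0],
    [-9, 0, 35, 0],
    [-10, 0, 35, 0],
    [-9, 0, 35, 0],
    [-9, 0, 35, 0],
    [-10, 0, 35, 0],
    [-9, 0, 35, 0],
    [-9, 0, 36, 0],
    [-10, 0, 36, 0],
    [0, 0, 0, 0],
    [0, 0, 0, 0],
    [0, 20, 0, 0],
    [0, 20, 0, 0],
    [0, 15, 0, 0],
    [0, 15, 0, 0],
    [0, 0, 0, 0],
    [0, 0, 0, 0]
  ]
}}

```text
t: 13.08
ee_pos: [488.9, 341.9, 204.7]
orientation: [-1.573, 0.003, 0.001]
ft_force: [-0.9, -0.1, -0.6]
width: 47.6
```

```bash
python3 - <<'E'
from h import *
np.set_printoptions(precision=2,suppress=True)
p=pose()[0];print(p); m=cm("wrist"); im=get_image("wrist")
print([(round(d["conf"],2),np.round(d["at"])) for d in tip_of("wrist","sleeve1")])
s=get_image("side")
cv2.imwrite("pics/w3.png",np.hstack([cv2.resize(im[60:390,100:460],None,fx=1.2,fy=1.2),cv2.resize(s[80:245,130:290],None,fx=2.2,fy=2.4)]))
print(proj("wrist",p+[0,0,5],m))
E
```

```text
[488.93 341.87 204.67]
[(0.81, array([278., 240.]))]
[277.26 288.14]
```

View pics/w3.png

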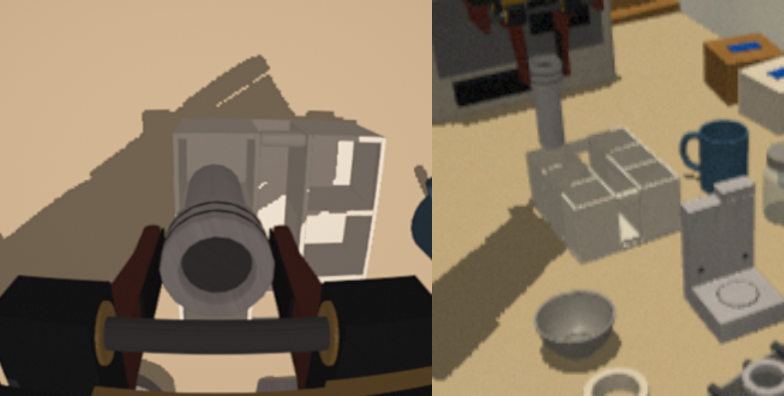

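The sleeve hangs over the deep row's +y cell. I'll lower it with force checks.

Call:
{"api": "arm_command", "payload": {
  "targets": [
    [0, 4, 2, 0],
    [0, 4, 0, 0],
    [0, 4, 0, 0],
    [0, 4, 0, 0],
    [0, 4, 0, 0],
    [0, 4, 0, 0],
    [0, 4, 0, 0],
    [0, 0, 0, 0],
    [0, 0, 0, 0]
  ]
}}

```text
t: 13.98
ee_pos: [489.0, 345.3, 177.3]
orientation: [-1.571, 0.0, 0.0]
ft_force: [0.1, 0.0, -2.1]
width: 47.4
```

Call:
{"api": "arm_command", "payload": {
  "targets": [
    [0, 10, 0, 0],
    [0, 10, 0, 0],
    [0, 10, 0, 0],
    [0, 10, 0, 0],
    [0, 10, 0, 0],
    [0, 5, 0, 0],
    [0, 0, 0, 0],
    [0, 0, 0, 0],
    [0, 0, 0, 0]
  ]
}}

```text
t: 14.73
ee_pos: [489.4, 345.6, 123.0]
orientation: [-1.57, -0.0, -0.0]
ft_force: [-0.3, 0.8, -2.2]
width: 47.5
```

Call:
{"api": "arm_command", "payload": {
  "targets": [
    [0, 3, 0, 0],
    [0, 2, 0, 0],
    [0, 2, 0, 0],
    [0, 1, 0, 0],
    [0, 1, 0, 0],
    [0, 1, 0, 0],
    [0, 0, 0, 0],
    [0, 0, 0, 0],
    [0, 0, 0, 0]
  ]
}}

```text
t: 15.48
ee_pos: [489.2, 345.7, 113.4]
orientation: [-1.57, -0.0, -0.0]
ft_force: [-2.6, -0.3, 4.7]
width: 47.1
```

Call:
{"api": "arm_command", "payload": {
  "targets": [
    [0, 0, 0, 0],
    [0, 0, 0, 0],
    [0, 0, 0, 0],
    [0, 0, 0, 0],
    [0, -5, 0, 0],
    [0, -12, 0, 0],
    [0, -20, 0, 0],
    [0, -30, 0, 0],
    [0, -30, 0, 0],
    [0, -30, 0, 0],
    [0, -30, 0, 0],
    [0, 0, 0, 0],
    [0, 0, 0, 0]
  ],
  "gripper": 100
}}

```text
t: 16.57
ee_pos: [490.1, 346.0, 272.7]
orientation: [-1.568, -0.003, -0.003]
ft_force: [-0.1, -0.3, -0.5]
width: 88.1
```

```bash
python3 - <<'E'
from fit import *
np.set_printoptions(precision=2,suppress=True)
p=pose()[0];print(p); m=cm("wrist"); im=get_image("wrist")
cv2.imwrite("pics/w4.png",cv2.resize(im,None,fx=1.42,fy=1.42))
for th in ("sleeve1","crate"):
  for d in silhouettes("wrist",th):
    k=d["pixels"]; v,u=np.nonzero(k); print(th,round(d["conf"],2),np.round(d["at"],1),u.min(),u.max(),v.min(),v.max())
q=[536.4,286.4,-.015]; c,s=np.cos(q[2]),np.sin(q[2])
for x,y in ((-79,89),(79,89),(79,-89),(-79,-89)): print((x,y),proj("wrist",(q[0]+c*x-s*y,q[1]+s*x+c*y,80),m)*1.42)
print(proj("wrist",(489.2,345.7,118),m)*1.42)
E
```

```text
[490.07 346.04 272.71]
sleeve1 0.78 [277.5 195.9] 253 301 168 225
crate 0.79 [319.8 232.6] 248 393 156 310
(-79, 89) [352.47 235.44]
(79, 89) [558.88 240.9 ]
(79, -89) [532.87 438.63]
(-79, -89) [356.26 440.42]
[393.41 289.05]
```

View pics/w4.png

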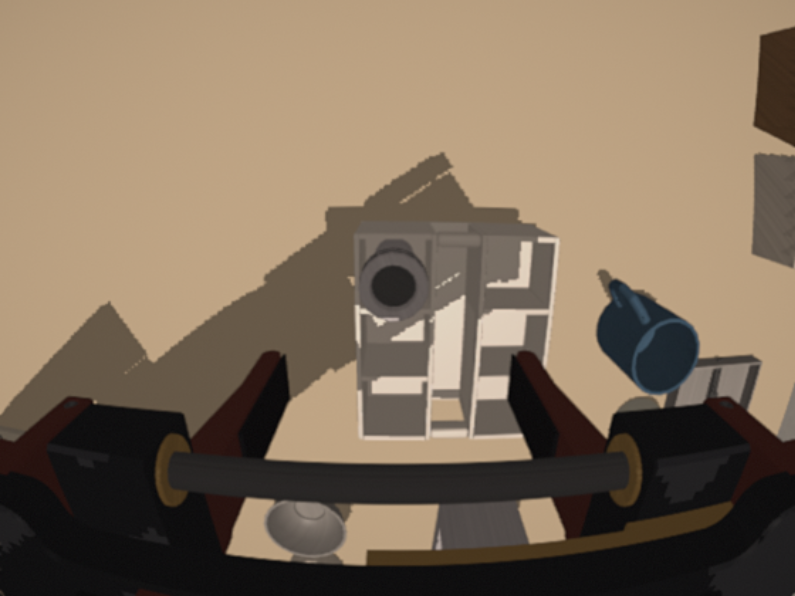

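Carrier corners and the seated sleeve at (394,284) match the prediction within a few pixels. On to the sleeve at about (463.5,-239).

Call:
{"api": "arm_command", "payload": {
  "targets": [
    [-1, 0, -34, 0],
    [-2, 0, -34, 0],
    [-1, 0, -34, 0],
    [-2, 0, -34, 0],
    [-2, 0, -34, 0],
    [-1, 0, -34, 0],
    [-2, 0, -34, 0],
    [-1, 0, -34, 0],
    [-2, 0, -34, 0],
    [-2, 0, -34, 0],
    [-1, 0, -34, 0],
    [-2, 0, -34, 0],
    [-1, 0, -34, 0],
    [-2, 0, -34, 0],
    [-1, 0, -34, 0],
    [-2, 0, -34, 0],
    [-1, 0, -39, 0],
    [0, 0, 0, 0],
    [0, 0, 0, 0],
    [0, 0, 0, 0]
  ]
}}

```text
t: 18.38
ee_pos: [462.3, -236.9, 268.4]
orientation: [-1.569, 0.003, 0.001]
ft_force: [-0.6, 0.3, -0.1]
width: 88.0
```

Call:
{"api": "arm_command", "payload": {
  "targets": [
    [0, 20, 0, 0],
    [0, 20, 0, 0],
    [0, 20, 0, 0],
    [0, 20, 0, 0],
    [0, 20, 0, 0],
    [0, 20, 0, 0],
    [0, 15, 0, 0],
    [0, 10, 0, 0],
    [0, 4, 0, 0],
    [0, 0, 0, 0],
    [0, 0, 0, 0],
    [0, 0, 0, 0]
  ]
}}

```text
t: 19.38
ee_pos: [463.7, -237.6, 121.5]
orientation: [-1.571, -0.001, -0.001]
ft_force: [0.7, -0.2, 0.2]
width: 88.1
```

Call:
{"api": "arm_command", "payload": {
  "targets": [
    [0, -1, 0, 0],
    [0, 0, 0, 0],
    [0, 0, 0, 0],
    [0, 0, 0, 0],
    [0, 0, 0, 0],
    [0, 0, 0, 0],
    [0, 0, 0, 0],
    [0, 0, 0, 0]
  ],
  "gripper": 0
}}

```text
t: 20.05
ee_pos: [463.1, -237.6, 121.7]
orientation: [-1.571, 0.0, 0.0]
ft_force: [-0.6, -0.0, 0.8]
width: 47.5
```

Call:
{"api": "arm_command", "payload": {
  "targets": [
    [0, -8, 0, 0],
    [0, -20, 0, 0],
    [0, -20, 0, 0],
    [0, -20, 0, 0],
    [0, -20, 0, 0],
    [0, -20, 0, 0],
    [0, -20, 0, 0],
    [0, -20, 0, 0],
    [0, 0, 0, 0],
    [0, 0, 0, 0]
  ]
}}

```text
t: 20.88
ee_pos: [463.4, -237.7, 270.4]
orientation: [-1.572, -0.001, -0.002]
ft_force: [-0.2, 0.4, -2.3]
width: 47.4
```

```bash
python3 chk.py gauge; python3 - <<'E'
from h import *
p=pose()[0]; m=cm("wrist"); im=get_image("wrist"); print(proj("wrist",p+[0,0,5],m),proj("wrist",p+[0,5,5],m))
for d in silhouettes("wrist","sleeve1"):
    k=d["pixels"]; v,u=np.nonzero(k); print(round(d["conf"],2),np.round(d["at"],1),u.min(),u.max(),v.min(),v.max())
cv2.imwrite("pics/w5.png",im)
E
```

```text
[ 463.387 -237.716  270.416]
gauge [581.459  -5.626  -0.038] 0.265
[277.21331517 288.05344859] [277.17756733 279.29647828]
0.83 [281.2 273.8] 233 328 203 325
0.83 [377.5 255.7] 353 403 219 284
0.68 [374.8 290.1] 361 386 277 293
0.47 [320.  322.6] 303 327 310 325
```

Call:
{"api": "arm_command", "payload": {
  "targets": [
    [15, 0, 29, 0],
    [15, 0, 29, 0],
    [15, 0, 29, 0],
    [15, 0, 28, 0],
    [15, 0, 29, 0],
    [15, 0, 28, 0],
    [15, 0, 29, 0],
    [14, 0, 29, 0],
    [0, 0, 0, 0],
    [0, 0, 0, 0],
    [0, 0, 0, 0]
  ]
}}

```text
t: 22.1
ee_pos: [581.5, -7.8, 268.9]
orientation: [-1.571, 0.001, 0.002]
ft_force: [0.4, -0.2, -1.4]
width: 47.3
```

Call:
{"api": "arm_command", "payload": {
  "targets": [
    [0, 20, 0, 0],
    [0, 20, 0, 0],
    [0, 20, 0, 0],
    [0, 20, 0, 0],
    [0, 20, 0, 0],
    [0, 17, 0, 0],
    [0, 10, 0, 0],
    [0, 4, 0, 0],
    [0, 0, 0, 0],
    [0, 0, 0, 0],
    [0, 0, 0, 0]
  ]
}}

```text
t: 23.02
ee_pos: [582.8, -7.9, 139.8]
orientation: [-1.571, -0.001, -0.002]
ft_force: [-0.5, 0.1, -0.6]
width: 47.8
```

Call:
{"api": "arm_command", "payload": {
  "targets": [
    [0, 1, 0, 0],
    [0, 1, 0, 0],
    [0, 1, 0, 0],
    [0, 1, 0, 0],
    [0, 1, 0, 0],
    [0, 1, 0, 0],
    [0, 0, 0, 0],
    [0, 0, 0, 0],
    [0, 0, 0, 0]
  ]
}}

```text
t: 23.77
ee_pos: [582.1, -7.6, 132.6]
orientation: [-1.571, 0.0, 0.0]
ft_force: [-0.5, -0.1, -1.6]
width: 47.3
```

Call:
{"api": "arm_command", "payload": {
  "targets": [
    [0, 2, 0, 0],
    [0, 2, 0, 0],
    [0, 2, 0, 0],
    [0, 1, 0, 0],
    [0, 1, 0, 0],
    [0, 1, 0, 0],
    [0, 1, 0, 0],
    [0, 0, 0, 0],
    [0, 0, 0, 0],
    [0, 0, 0, 0]
  ]
}}

```text
t: 24.6
ee_pos: [582.1, -7.6, 123.7]
orientation: [-1.571, -0.0, -0.0]
ft_force: [-2.8, -0.3, 8.6]
width: 47.7
```

Contact came at 123.7, so this one is short and goes in the raised row.

Call:
{"api": "arm_command", "payload": {
  "targets": [
    [0, -8, 0, 0],
    [0, -20, 0, 0],
    [0, -20, 0, 0],
    [0, -20, 0, 0],
    [0, -20, 0, 0],
    [0, -20, 0, 0],
    [0, -20, 0, 0],
    [0, -20, 0, 0],
    [0, 0, 0, 0],
    [0, 0, 0, 0]
  ]
}}

```text
t: 25.43
ee_pos: [582.6, -7.6, 271.6]
orientation: [-1.571, -0.002, -0.002]
ft_force: [-0.4, -0.2, -2.0]
width: 47.8
```

```bash
python3 chk.py crate
```

```text
[582.62   -7.59  271.556]
crate [536.257 286.752  -0.024] 0.18
-48 [array([489.7, 345.9]), array([488.3, 287.9]), array([486.9, 229.9])]
48 [array([585.6, 343.6]), array([584.2, 285.6]), array([582.9, 227.6])]
```

Call:
{"api": "arm_command", "payload": {
  "targets": [
    [1, 0, 35, 0],
    [1, 0, 35, 0],
    [1, 0, 35, 0],
    [0, 0, 35, 0],
    [0, 0, 35, 0],
    [0, 0, 35, 0],
    [0, 0, 35, 0],
    [0, 0, 35, 0],
    [0, 0, 35, 0],
    [0, 0, 35, 0],
    [0, 0, 0, 0],
    [0, 0, 0, 0],
    [0, 30, 0, 0],
    [0, 30, 0, 0],
    [0, 20, 0, 0],
    [0, 10, 0, 0],
    [0, 8, 0, 0],
    [0, 8, 0, 0],
    [0, 0, 0, 0],
    [0, 0, 0, 0]
  ]
}}

```text
t: 27.3
ee_pos: [585.5, 342.3, 165.2]
orientation: [-1.57, -0.0, -0.001]
ft_force: [-0.5, -0.0, -1.6]
width: 47.0
```

Call:
{"api": "arm_command", "payload": {
  "targets": [
    [0, 8, 0, 0],
    [0, 10, 0, 0],
    [0, 10, 0, 0],
    [0, 10, 0, 0],
    [0, 6, 0, 0],
    [0, 2, 0, 0],
    [0, 2, 0, 0],
    [0, 1, 0, 0],
    [0, 1, 0, 0],
    [0, 0, 0, 0],
    [0, 0, 0, 0],
    [0, 0, 0, 0]
  ]
}}

```text
t: 28.3
ee_pos: [585.3, 342.5, 115.1]
orientation: [-1.57, -0.001, -0.0]
ft_force: [-0.3, 0.1, -1.3]
width: 47.6
```

Call:
{"api": "arm_command", "payload": {
  "targets": [
    [0, 1, 0, 0],
    [0, 1, 0, 0],
    [0, 1, 0, 0],
    [0, 0.5, 0, 0],
    [0, 0.5, 0, 0],
    [0, 0, 0, 0],
    [0, 0, 0, 0],
    [0, 0, 0, 0]
  ]
}}

```text
t: 28.97
ee_pos: [585.2, 342.5, 111.7]
orientation: [-1.571, -0.0, -0.0]
ft_force: [-2.1, -1.4, 6.8]
width: 47.5
```

Call:
{"api": "arm_command", "payload": {
  "targets": [
    [0, 0, 0, 0],
    [0, 0, 0, 0],
    [0, 0, 0, 0],
    [0, 0, 0, 0],
    [0, -5, 0, 0],
    [0, -12, 0, 0],
    [0, -20, 0, 0],
    [0, -30, 0, 0],
    [0, -30, 0, 0],
    [0, -30, 0, 0],
    [0, -30, 0, 0],
    [0, 0, 0, 0],
    [0, 0, 0, 0]
  ],
  "gripper": 100
}}

```text
t: 30.05
ee_pos: [586.2, 343.1, 271.2]
orientation: [-1.568, -0.004, -0.004]
ft_force: [-0.5, 0.2, 0.8]
width: 87.8
```

Call:
{"api": "arm_command", "payload": {
  "targets": [
    [-1, 0, -38, 0],
    [-1, 0, -38, 0],
    [-1, 0, -38, 0],
    [-1, 0, -38, 0],
    [-1, 0, -38, 0],
    [-1, 0, -38, 0],
    [-1, 0, -38, 0],
    [-1, 0, -38, 0],
    [-1, 0, -38, 0],
    [-1, 0, -38, 0],
    [-1, 0, -38, 0],
    [-1, 0, -38, 0],
    [-1, 0, -38, 0],
    [-2, 0, -38, 0],
    [-2, 0, -38, 0],
    [-2, 0, -38, 0],
    [-1, 0, -32, 0],
    [0, 0, 0, 0],
    [0, 0, 0, 0],
    [0, 0, 0, 0]
  ]
}}

```text
t: 31.72
ee_pos: [564.4, -296.9, 266.7]
orientation: [-1.569, 0.002, 0.001]
ft_force: [-0.2, 0.8, -0.2]
width: 87.9
```

```bash
python3 - <<'E'
from h import *
p=pose()[0]; print(p); m=cm("wrist"); im=get_image("wrist"); print([np.round(proj("wrist",P,m),1) for P in [(565,-298,128),(578,-372.6,128),(490,-386.7,128)]])
for d in silhouettes("wrist","sleeve1"):
    k=d["pixels"]; v,u=np.nonzero(k); print(round(d["conf"],2),np.round(d["at"],1),u.min(),u.max(),v.min(),v.max())
cv2.imwrite("pics/w6.png",cv2.resize(im[110:390,100:460],None,fx=2,fy=2))
E
```

```text
[ 564.43228805 -296.91629901  266.66016357]
[array([279.5, 208.8]), array([292.6, 281. ]), array([206.6, 291.7])]
0.89 [297.9 268.7] 272 319 228 298
0.83 [283.3 202.9] 256 307 171 232
0.74 [220.1 278.8] 197 237 241 307
0.57 [295.4 364.6] 277 314 314 385
```

View pics/w6.png

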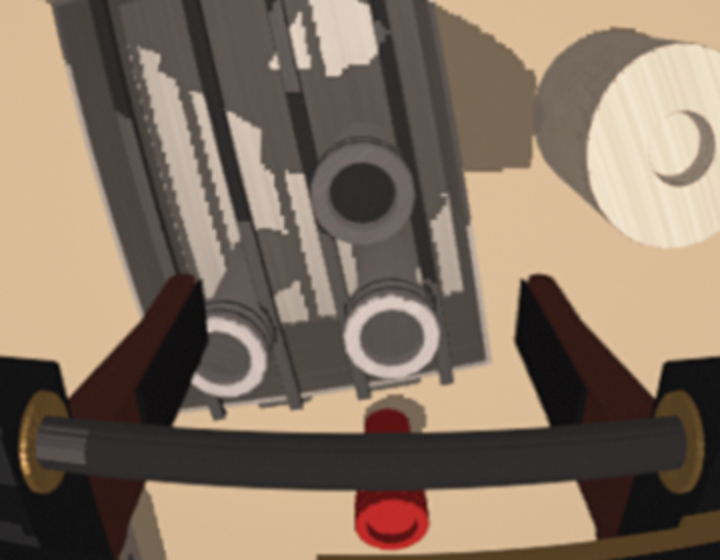

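Call:
{"api": "arm_command", "payload": {
  "targets": [
    [1, 20, 0, 0],
    [0, 20, 0, 0],
    [0, 20, 0, 0],
    [0, 20, 0, 0],
    [0, 20, 0, 0],
    [0, 20, 0, 0],
    [0, 15, 0, 0],
    [0, 8, 0, 0],
    [0, 2, 0, 0],
    [0, 0, 0, 0],
    [0, 0, 0, 0],
    [0, 0, 0, 0]
  ]
}}

```text
t: 32.82
ee_pos: [566.9, -297.7, 123.9]
orientation: [-1.572, -0.002, -0.001]
ft_force: [-0.3, 0.3, 0.6]
width: 87.8
```

Call:
{"api": "arm_command", "payload": {
  "targets": [
    [0, 0, 0, 0],
    [0, 0, 0, 0],
    [0, 0, 0, 0],
    [0, 0, 0, 0],
    [0, 0, 0, 0],
    [0, 0, 0, 0],
    [0, 0, 0, 0],
    [0, 0, 0, 0]
  ],
  "gripper": 0
}}

```text
t: 33.48
ee_pos: [566.0, -297.6, 122.7]
orientation: [-1.571, 0.0, 0.0]
ft_force: [-0.0, 0.4, 1.1]
width: 47.6
```

Call:
{"api": "arm_command", "payload": {
  "targets": [
    [0, -8, 0, 0],
    [0, -20, 0, 0],
    [0, -20, 0, 0],
    [0, -20, 0, 0],
    [0, -20, 0, 0],
    [0, -20, 0, 0],
    [0, -20, 0, 0],
    [0, -20, 0, 0],
    [0, 0, 0, 0],
    [0, 0, 0, 0]
  ]
}}

```text
t: 34.32
ee_pos: [566.5, -297.8, 271.7]
orientation: [-1.572, -0.002, -0.002]
ft_force: [0.4, -0.2, -2.0]
width: 47.7
```

```bash
python3 chk.py gauge
```

```text
[ 566.508 -297.762  271.658]
gauge [581.59   -5.667  -0.054] 0.048
```

Call:
{"api": "arm_command", "payload": {
  "targets": [
    [2, 0, 36, 0],
    [2, 0, 36, 0],
    [2, 0, 36, 0],
    [2, 0, 36, 0],
    [2, 0, 36, 0],
    [2, 0, 36, 0],
    [2, 0, 37, 0],
    [2, 0, 37, 0],
    [0, 0, 0, 0],
    [0, 0, 0, 0],
    [0, 0, 0, 0]
  ]
}}

```text
t: 35.43
ee_pos: [581.7, -7.7, 269.8]
orientation: [-1.571, 0.0, 0.002]
ft_force: [-0.7, -0.1, -1.2]
width: 47.3
```

Call:
{"api": "arm_command", "payload": {
  "targets": [
    [0, 20, 0, 0],
    [0, 20, 0, 0],
    [0, 20, 0, 0],
    [0, 20, 0, 0],
    [0, 20, 0, 0],
    [0, 17, 0, 0],
    [0, 10, 0, 0],
    [0, 4, 0, 0],
    [0, 0, 0, 0],
    [0, 0, 0, 0],
    [0, 0, 0, 0]
  ]
}}

```text
t: 36.35
ee_pos: [582.9, -7.9, 140.7]
orientation: [-1.571, -0.001, -0.002]
ft_force: [-0.1, 0.1, -0.6]
width: 47.4
```

Call:
{"api": "arm_command", "payload": {
  "targets": [
    [0, 1, 0, 0],
    [0, 1, 0, 0],
    [0, 1, 0, 0],
    [0, 1, 0, 0],
    [0, 1, 0, 0],
    [0, 1, 0, 0],
    [0, 0, 0, 0],
    [0, 0, 0, 0],
    [0, 0, 0, 0]
  ]
}}

```text
t: 37.1
ee_pos: [582.1, -7.6, 133.6]
orientation: [-1.571, 0.0, 0.0]
ft_force: [0.0, 0.4, -1.9]
width: 47.1
```

Still no contact 3 mm below where a long sleeve would touch. Continuing down.

Call:
{"api": "arm_command", "payload": {
  "targets": [
    [0, 2, 0, 0],
    [0, 2, 0, 0],
    [0, 2, 0, 0],
    [0, 1, 0, 0],
    [0, 1, 0, 0],
    [0, 1, 0, 0],
    [0, 1, 0, 0],
    [0, 0, 0, 0],
    [0, 0, 0, 0],
    [0, 0, 0, 0]
  ]
}}

```text
t: 37.93
ee_pos: [582.2, -7.6, 124.6]
orientation: [-1.571, -0.0, -0.0]
ft_force: [-2.7, 0.4, 7.1]
width: 47.7
```

Call:
{"api": "arm_command", "payload": {
  "targets": [
    [0, -8, 0, 0],
    [0, -20, 0, 0],
    [0, -20, 0, 0],
    [0, -20, 0, 0],
    [0, -20, 0, 0],
    [0, -20, 0, 0],
    [0, -20, 0, 0],
    [0, -20, 0, 0],
    [0, 0, 0, 0],
    [0, 0, 0, 0]
  ]
}}

```text
t: 38.77
ee_pos: [582.6, -7.6, 272.6]
orientation: [-1.571, -0.002, -0.002]
ft_force: [-0.3, -0.4, -1.1]
width: 47.4
```

```bash
python3 chk.py crate; python3 - <<'E'
from fit import *
# two-corner sanity: side-only fit
q=[536.4,286.4,-.015]
print(fit("crate",q,masks("crate",q,("side",))))
E
```

```text
[582.62   -7.618 272.576]
crate [537.062 284.503  -0.018] 0.223
-48 [array([490.1, 343.4]), array([489.1, 285.4]), array([488. , 227.4])]
48 [array([586.1, 341.6]), array([585.1, 283.6]), array([584. , 225.7])]
(array([ 5.34945025e+02,  2.85130086e+02, -1.97086704e-02]), np.float64(0.10359116022099446))
```

Short again. Target is the raised middle cell.

Call:
{"api": "arm_command", "payload": {
  "targets": [
    [1, 0, 36, 0],
    [1, 0, 36, 0],
    [0, 0, 36, 0],
    [0, 0, 37, 0],
    [0, 0, 37, 0],
    [0, 0, 37, 0],
    [0, 0, 37, 0],
    [0, 0, 37, 0],
    [0, 0, 0, 0],
    [0, 0, 0, 0],
    [0, 30, 0, 0],
    [0, 30, 0, 0],
    [0, 20, 0, 0],
    [0, 10, 0, 0],
    [0, 8, 0, 0],
    [0, 8, 0, 0],
    [0, 0, 0, 0],
    [0, 0, 0, 0]
  ]
}}

```text
t: 40.57
ee_pos: [584.6, 285.3, 166.2]
orientation: [-1.571, -0.0, -0.001]
ft_force: [-1.0, 0.4, -2.3]
width: 47.6
```

Call:
{"api": "arm_command", "payload": {
  "targets": [
    [0, 8, 0, 0],
    [0, 10, 0, 0],
    [0, 10, 0, 0],
    [0, 10, 0, 0],
    [0, 6, 0, 0],
    [0, 2, 0, 0],
    [0, 2, 0, 0],
    [0, 1, 0, 0],
    [0, 1, 0, 0],
    [0, 1, 0, 0],
    [0, 1, 0, 0],
    [0, 1, 0, 0],
    [0, 0.5, 0, 0],
    [0, 0, 0, 0],
    [0, 0, 0, 0],
    [0, 0, 0, 0]
  ]
}}

```text
t: 41.9
ee_pos: [584.3, 285.5, 112.7]
orientation: [-1.571, -0.0, -0.0]
ft_force: [-0.9, -0.9, 4.0]
width: 47.2
```

Call:
{"api": "arm_command", "payload": {
  "targets": [
    [0, 0, 0, 0],
    [0, 0, 0, 0],
    [0, 0, 0, 0],
    [0, 0, 0, 0],
    [0, -5, 0, 0],
    [0, -12, 0, 0],
    [0, -20, 0, 0],
    [0, -30, 0, 0],
    [0, -30, 0, 0],
    [0, -30, 0, 0],
    [0, -30, 0, 0],
    [0, 0, 0, 0],
    [0, 0, 0, 0]
  ],
  "gripper": 100
}}

```text
t: 42.98
ee_pos: [585.2, 285.9, 272.6]
orientation: [-1.568, -0.004, -0.004]
ft_force: [0.3, 0.3, -1.0]
width: 87.9
```

Call:
{"api": "arm_command", "payload": {
  "targets": [
    [0, 0, -39, 0],
    [0, 0, -39, 0],
    [0, 0, -39, 0],
    [0, 0, -39, 0],
    [0, 0, -39, 0],
    [0, 0, -39, 0],
    [0, 0, -39, 0],
    [0, 0, -39, 0],
    [0, 0, -39, 0],
    [0, 0, -39, 0],
    [0, 0, -39, 0],
    [-1, 0, -39, 0],
    [-1, 0, -39, 0],
    [-1, 0, -39, 0],
    [-1, 0, -39, 0],
    [-1, 0, -39, 0],
    [0, 0, -33, 0],
    [0, 0, 0, 0],
    [0, 0, 0, 0],
    [0, 0, 0, 0]
  ]
}}

```text
t: 44.65
ee_pos: [578.5, -370.8, 268.0]
orientation: [-1.569, 0.002, 0.001]
ft_force: [-0.6, -0.3, -0.2]
width: 87.9
```

```bash
python3 - <<'E'
from h import *
p=pose()[0]; print(p)
m=cm("wrist"); im=get_image("wrist"); print([np.round(proj("wrist",P,m),1) for P in [(579.5,-371,128),(492,-385,128)]])
for d in silhouettes("wrist","sleeve1"):
    k=d["pixels"]; v,u=np.nonzero(k); print(round(d["conf"],2),np.round(d["at"],1),u.min(),u.max(),v.min(),v.max())
E
```

```text
[ 578.45763423 -370.76325203  268.00392869]
[array([280. , 207.5]), array([188.2, 221.7])]
0.84 [282.  302.3] 264 305 270 326
0.57 [196.5 216.3] 168 218 184 242
0.52 [227.1 116.8] 114 337 0 260
```

Call:
{"api": "arm_command", "payload": {
  "targets": [
    [0, 20, 0, 0],
    [0, 20, 0, 0],
    [0, 20, 0, 0],
    [0, 20, 0, 0],
    [0, 20, 0, 0],
    [0, 20, 0, 0],
    [0, 15, 0, 0],
    [0, 8, 0, 0],
    [0, 3, 0, 0],
    [0, 0, 0, 0],
    [0, 0, 0, 0],
    [0, 0, 0, 0]
  ]
}}

```text
t: 45.75
ee_pos: [579.8, -372.0, 124.5]
orientation: [-1.572, -0.001, -0.001]
ft_force: [0.2, -0.1, -0.8]
width: 87.6
```

Call:
{"api": "arm_command", "payload": {
  "targets": [
    [0, 0, 0, 0],
    [0, 0, 0, 0],
    [0, 0, 0, 0],
    [0, 0, 0, 0],
    [0, 0, 0, 0],
    [0, 0, 0, 0],
    [0, 0, 0, 0],
    [0, 0, 0, 0]
  ],
  "gripper": 0
}}

```text
t: 46.42
ee_pos: [579.1, -371.6, 123.2]
orientation: [-1.571, -0.0, -0.0]
ft_force: [-0.0, -0.5, 0.3]
width: 47.8
```

Call:
{"api": "arm_command", "payload": {
  "targets": [
    [0, -8, 0, 0],
    [0, -20, 0, 0],
    [0, -20, 0, 0],
    [0, -20, 0, 0],
    [0, -20, 0, 0],
    [0, -20, 0, 0],
    [0, -20, 0, 0],
    [0, -20, 0, 0],
    [0, 0, 0, 0],
    [0, 0, 0, 0]
  ]
}}

```text
t: 47.25
ee_pos: [579.5, -371.8, 272.3]
orientation: [-1.572, -0.002, -0.002]
ft_force: [-0.5, -0.1, -2.6]
width: 47.4
```

```bash
python3 chk.py gauge crate; python3 - <<'E'
from h import *
p=pose()[0]; m=cm("wrist"); im=get_image("wrist"); print(proj("wrist",p+[0,0,5],m))
for d in silhouettes("wrist","sleeve1")[:2]:
    k=d["pixels"]; v,u=np.nonzero(k); print(round(d["conf"],2),np.round(d["at"],1),u.min(),u.max(),v.min(),v.max())
E
```

```text
[ 579.461 -371.804  272.281]
gauge [581.365  -5.846  -0.07 ] 0.053
crate [535.435 286.025  -0.001] 0.209
-48 [array([487.5, 344.1]), array([487.4, 286.1]), array([487.4, 228.1])]
48 [array([583.5, 344. ]), array([583.4, 286. ]), array([583.4, 228. ])]
[277.20788186 288.10807286]
0.66 [196.3 212.9] 167 224 181 242
0.63 [285.6 271.4] 232 328 197 323
```

Call:
{"api": "arm_command", "payload": {
  "targets": [
    [1, 0, 36, 0],
    [1, 0, 36, 0],
    [0, 0, 36, 0],
    [0, 0, 36, 0],
    [0, 0, 36, 0],
    [0, 0, 36, 0],
    [0, 0, 37, 0],
    [0, 0, 37, 0],
    [0, 0, 37, 0],
    [0, 0, 37, 0],
    [0, 0, 0, 0],
    [0, 0, 0, 0],
    [0, 0, 0, 0]
  ]
}}

```text
t: 48.83
ee_pos: [581.2, -7.7, 271.2]
orientation: [-1.571, -0.001, 0.001]
ft_force: [-0.9, -0.4, -1.2]
width: 47.3
```

Call:
{"api": "arm_command", "payload": {
  "targets": [
    [0, 20, 0, 0],
    [0, 20, 0, 0],
    [0, 20, 0, 0],
    [0, 20, 0, 0],
    [0, 20, 0, 0],
    [0, 17, 0, 0],
    [0, 10, 0, 0],
    [0, 4, 0, 0],
    [0, 0, 0, 0],
    [0, 0, 0, 0],
    [0, 0, 0, 0]
  ]
}}

```text
t: 49.75
ee_pos: [581.9, -7.9, 141.3]
orientation: [-1.571, -0.001, -0.002]
ft_force: [-0.1, 0.2, -1.6]
width: 47.7
```

Call:
{"api": "arm_command", "payload": {
  "targets": [
    [0, 1, 0, 0],
    [0, 1, 0, 0],
    [0, 1, 0, 0],
    [0, 1, 0, 0],
    [0, 1, 0, 0],
    [0, 1, 0, 0],
    [0, 0, 0, 0],
    [0, 0, 0, 0],
    [0, 0, 0, 0]
  ]
}}

```text
t: 50.5
ee_pos: [581.8, -7.6, 137.0]
orientation: [-1.571, -0.002, -0.001]
ft_force: [-6.0, -1.4, 22.1]
width: 47.6
```

Contact at 137.0, so this one is long and goes in the deep middle cell.

Call:
{"api": "arm_command", "payload": {
  "targets": [
    [0, -8, 0, 0],
    [0, -20, 0, 0],
    [0, -20, 0, 0],
    [0, -20, 0, 0],
    [0, -20, 0, 0],
    [0, -20, 0, 0],
    [0, -20, 0, 0],
    [0, -10, 0, 0],
    [0, 0, 0, 0],
    [0, 0, 0, 0]
  ]
}}

```text
t: 51.33
ee_pos: [581.0, -7.5, 272.0]
orientation: [-1.571, -0.0, -0.0]
ft_force: [-0.7, 0.1, -1.6]
width: 47.8
```

```bash
python3 chk.py crate
```

```text
[581.046  -7.539 272.016]
crate [534.719 287.535   0.007] 0.299
-48 [array([486.3, 345.2]), array([486.7, 287.2]), array([487.1, 229.2])]
48 [array([582.3, 345.9]), array([582.7, 287.9]), array([583.1, 229.9])]
```

Call:
{"api": "arm_command", "payload": {
  "targets": [
    [-12, 0, 36, 0],
    [-12, 0, 36, 0],
    [-12, 0, 36, 0],
    [-12, 0, 37, 0],
    [-12, 0, 37, 0],
    [-11, 0, 37, 0],
    [-11, 0, 37, 0],
    [-11, 0, 37, 0],
    [0, 0, 0, 0],
    [0, 0, 0, 0],
    [0, 20, 0, 0],
    [0, 20, 0, 0],
    [0, 15, 0, 0],
    [0, 10, 0, 0],
    [0, 0, 0, 0],
    [0, 0, 0, 0]
  ]
}}

```text
t: 52.87
ee_pos: [488.3, 284.5, 206.8]
orientation: [-1.572, 0.002, 0.0]
ft_force: [0.4, 0.7, -1.7]
width: 47.2
```

Call:
{"api": "arm_command", "payload": {
  "targets": [
    [0, 4, 0, 0],
    [0, 4, 0, 0],
    [0, 4, 0, 0],
    [0, 4, 0, 0],
    [0, 4, 0, 0],
    [0, 4, 0, 0],
    [0, 4, 0, 0],
    [0, 0, 0, 0],
    [0, 0, 0, 0]
  ]
}}

```text
t: 53.62
ee_pos: [488.0, 285.4, 178.8]
orientation: [-1.571, 0.0, 0.0]
ft_force: [0.2, 0.3, -1.9]
width: 47.5
```

Call:
{"api": "arm_command", "payload": {
  "targets": [
    [0, 10, 0, 0],
    [0, 10, 0, 0],
    [0, 10, 0, 0],
    [0, 10, 0, 0],
    [0, 10, 0, 0],
    [0, 7, 0, 0],
    [0, 2, 0, 0],
    [0, 1, 0, 0],
    [0, 1, 0, 0],
    [0, 1, 0, 0],
    [0, 1, 0, 0],
    [0, 1, 0, 0],
    [0, 1, 0, 0],
    [0, 0, 0, 0],
    [0, 0, 0, 0],
    [0, 0, 0, 0]
  ]
}}

```text
t: 54.95
ee_pos: [488.1, 285.4, 114.2]
orientation: [-1.571, -0.0, -0.0]
ft_force: [-0.2, -0.8, -1.7]
width: 47.5
```

Call:
{"api": "arm_command", "payload": {
  "targets": [
    [0, 0.5, 0, 0],
    [0, 0.5, 0, 0],
    [0, 0.5, 0, 0],
    [0, 0.5, 0, 0],
    [0, 0, 0, 0],
    [0, 0, 0, 0],
    [0, 0, 0, 0]
  ]
}}

```text
t: 55.53
ee_pos: [488.2, 285.6, 113.1]
orientation: [-1.57, -0.0, -0.0]
ft_force: [-1.7, -0.4, 6.4]
width: 47.4
```

Call:
{"api": "arm_command", "payload": {
  "targets": [
    [0, 0, 0, 0],
    [0, 0, 0, 0],
    [0, 0, 0, 0],
    [0, 0, 0, 0],
    [0, -5, 0, 0],
    [0, -12, 0, 0],
    [0, -20, 0, 0],
    [0, -30, 0, 0],
    [0, -30, 0, 0],
    [0, -30, 0, 0],
    [0, -30, 0, 0],
    [0, 0, 0, 0],
    [0, 0, 0, 0]
  ],
  "gripper": 100
}}

```text
t: 56.62
ee_pos: [489.1, 285.9, 272.0]
orientation: [-1.568, -0.003, -0.003]
ft_force: [0.9, 0.0, -0.8]
width: 88.1
```

Call:
{"api": "arm_command", "payload": {
  "targets": [
    [0, 0, -39, 0],
    [0, 0, -39, 0],
    [0, 0, -39, 0],
    [0, 0, -39, 0],
    [0, 0, -39, 0],
    [0, 0, -39, 0],
    [0, 0, -39, 0],
    [0, 0, -39, 0],
    [0, 0, -39, 0],
    [0, 0, -39, 0],
    [0, 0, -39, 0],
    [0, 0, -39, 0],
    [1, 0, -39, 0],
    [1, 0, -39, 0],
    [1, 0, -39, 0],
    [1, 0, -39, 0],
    [0, 0, -39, 0],
    [0, 0, -8, 0],
    [0, 0, 0, 0],
    [0, 0, 0, 0]
  ]
}}

```text
t: 58.28
ee_pos: [491.3, -384.9, 267.8]
orientation: [-1.569, 0.003, 0.001]
ft_force: [-0.7, 0.9, 0.2]
width: 87.7
```

```bash
python3 - <<'E'
from h import *
p=pose()[0]; print(p)
m=cm("wrist"); im=get_image("wrist"); print(np.round(proj("wrist",(492,-385,128),m),1))
for d in silhouettes("wrist","sleeve1"):
    k=d["pixels"]; v,u=np.nonzero(k); print(round(d["conf"],2),np.round(d["at"],1),u.min(),u.max(),v.min(),v.max())
t=get_image("top"); 
cv2.imwrite("pics/t7.png",np.hstack([cv2.resize(im[110:390,100:460],None,fx=1.1,fy=1.1),cv2.resize(t[170:280,120:260],(396,308),interpolation=2)]))
E
```

```text
[ 491.25359898 -384.8648974   267.75897682]
[279.7 207.5]
0.86 [281.7 204.3] 257 307 170 229
0.67 [351.6 297.6] 332 373 261 324
```

View pics/t7.png

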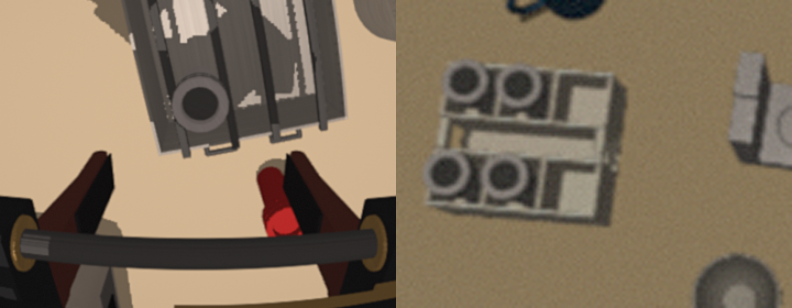

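The carrier holds four sleeves, two per row, with both -y cells free. The last sleeve's rim is at (281.8,202.7), a small +y offset. The red one is well clear.

Call:
{"api": "arm_command", "payload": {
  "targets": [
    [1, 20, 1, 0],
    [0, 20, 0, 0],
    [0, 20, 0, 0],
    [0, 20, 0, 0],
    [0, 20, 0, 0],
    [0, 20, 0, 0],
    [0, 15, 0, 0],
    [0, 8, 0, 0],
    [0, 3, 0, 0],
    [0, 0, 0, 0],
    [0, 0, 0, 0],
    [0, 0, 0, 0]
  ]
}}

```text
t: 59.43
ee_pos: [493.8, -384.8, 124.4]
orientation: [-1.572, -0.001, -0.001]
ft_force: [0.3, -0.5, -0.5]
width: 87.8
```

Call:
{"api": "arm_command", "payload": {
  "targets": [
    [0, 0, 0, 0],
    [0, 0, 0, 0],
    [0, 0, 0, 0],
    [0, 0, 0, 0],
    [0, 0, 0, 0],
    [0, 0, 0, 0],
    [0, 0, 0, 0],
    [0, 0, 0, 0]
  ],
  "gripper": 0
}}

```text
t: 60.1
ee_pos: [493.0, -384.6, 123.2]
orientation: [-1.571, 0.0, 0.0]
ft_force: [-0.6, -0.2, 0.8]
width: 47.5
```

Call:
{"api": "arm_command", "payload": {
  "targets": [
    [0, -8, 0, 0],
    [0, -20, 0, 0],
    [0, -20, 0, 0],
    [0, -20, 0, 0],
    [0, -20, 0, 0],
    [0, -20, 0, 0],
    [0, -20, 0, 0],
    [0, -20, 0, 0],
    [0, 0, 0, 0],
    [0, 0, 0, 0]
  ]
}}

```text
t: 60.93
ee_pos: [493.4, -384.8, 272.2]
orientation: [-1.572, -0.001, -0.002]
ft_force: [0.4, -0.5, -2.2]
width: 47.5
```

```bash
python3 chk.py gauge crate
```

```text
[ 493.441 -384.816  272.155]
gauge [581.841  -6.244  -0.063] 0.059
crate [536.273 285.746  -0.003] 0.283
-48 [array([488.5, 343.9]), array([488.3, 285.9]), array([488.1, 227.9])]
48 [array([584.5, 343.6]), array([584.3, 285.6]), array([584.1, 227.6])]
```

Call:
{"api": "arm_command", "payload": {
  "targets": [
    [9, 0, 38, 0],
    [9, 0, 38, 0],
    [9, 0, 38, 0],
    [9, 0, 38, 0],
    [9, 0, 38, 0],
    [9, 0, 38, 0],
    [9, 0, 38, 0],
    [9, 0, 37, 0],
    [9, 0, 37, 0],
    [8, 0, 37, 0],
    [0, 0, 0, 0],
    [0, 0, 0, 0],
    [0, 0, 0, 0]
  ]
}}

```text
t: 62.42
ee_pos: [581.9, -7.7, 270.8]
orientation: [-1.571, -0.0, 0.001]
ft_force: [-0.1, -0.1, -1.6]
width: 47.6
```

Call:
{"api": "arm_command", "payload": {
  "targets": [
    [0, 20, 0, 0],
    [0, 20, 0, 0],
    [0, 20, 0, 0],
    [0, 20, 0, 0],
    [0, 20, 0, 0],
    [0, 17, 0, 0],
    [0, 10, 0, 0],
    [0, 4, 0, 0],
    [0, 0, 0, 0],
    [0, 0, 0, 0],
    [0, 0, 0, 0]
  ]
}}

```text
t: 63.33
ee_pos: [582.9, -7.9, 141.3]
orientation: [-1.571, -0.001, -0.002]
ft_force: [0.7, 0.0, -0.9]
width: 47.4
```

Call:
{"api": "arm_command", "payload": {
  "targets": [
    [0, 1, 0, 0],
    [0, 1, 0, 0],
    [0, 1, 0, 0],
    [0, 1, 0, 0],
    [0, 1, 0, 0],
    [0, 1, 0, 0],
    [0, 0, 0, 0],
    [0, 0, 0, 0],
    [0, 0, 0, 0]
  ]
}}

```text
t: 64.08
ee_pos: [582.1, -7.6, 134.2]
orientation: [-1.571, 0.0, -0.0]
ft_force: [0.3, 0.2, -1.3]
width: 47.3
```

No contact at the long height. Continuing down, then lifting to check the carrier.

Call:
{"api": "arm_command", "payload": {
  "targets": [
    [0, 2, 0, 0],
    [0, 2, 0, 0],
    [0, 2, 0, 0],
    [0, 1, 0, 0],
    [0, 1, 0, 0],
    [0, 1, 0, 0],
    [0, 1, 0, 0],
    [0, 0, 0, 0],
    [0, 0, 0, 0],
    [0, 0, 0, 0]
  ]
}}

```text
t: 64.92
ee_pos: [582.1, -7.6, 125.2]
orientation: [-1.571, -0.0, -0.0]
ft_force: [-2.4, -0.5, 8.4]
width: 47.8
```

Call:
{"api": "arm_command", "payload": {
  "targets": [
    [0, -8, 0, 0],
    [0, -20, 0, 0],
    [0, -20, 0, 0],
    [0, -20, 0, 0],
    [0, -20, 0, 0],
    [0, -20, 0, 0],
    [0, -20, 0, 0],
    [0, -20, 0, 0],
    [0, 0, 0, 0],
    [0, 0, 0, 0]
  ]
}}

```text
t: 65.75
ee_pos: [582.6, -7.6, 273.1]
orientation: [-1.571, -0.002, -0.002]
ft_force: [-0.3, -0.1, -1.7]
width: 47.5
```

```bash
python3 chk.py crate gauge; python3 -c "
from h import *
a=cv2.imread('pics/t7.png')[:,396:]; t=cv2.resize(get_image('top')[170:280,120:260],(396,308),interpolation=2)
cv2.imwrite('pics/t8.png',np.hstack([a,t])); print(np.abs(a.astype(int)-t)[:308,:240].mean(), np.abs(a.astype(int)-t)[200:,:150].mean())"
```

```text
[582.628  -7.592 273.08 ]
crate [536.414 286.496  -0.002] 0.345
-48 [array([488.5, 344.6]), array([488.4, 286.6]), array([488.3, 228.6])]
48 [array([584.5, 344.4]), array([584.4, 286.4]), array([584.3, 228.4])]
gauge [579.478  -4.871  -0.091] 0.072
9.562256493506494 8.003539094650206
```

View pics/t8.png

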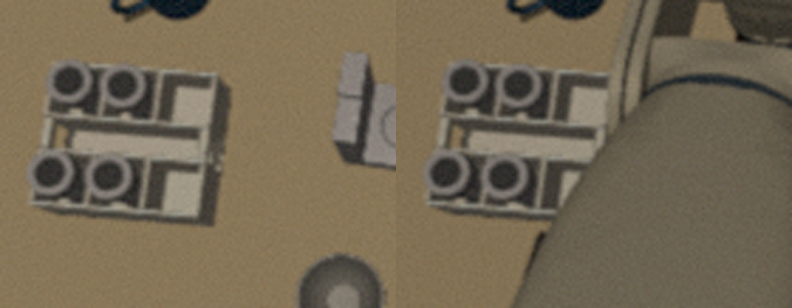

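The sleeve is short and the carrier has not moved. Target is the raised -y cell, about (583.7,228).

Call:
{"api": "arm_command", "payload": {
  "targets": [
    [1, 0, 33, 0],
    [0, 0, 33, 0],
    [0, 0, 33, 0],
    [0, 0, 33, 0],
    [0, 0, 34, 0],
    [0, 0, 34, 0],
    [0, 0, 35, 0],
    [0, 0, 0, 0],
    [0, 0, 0, 0],
    [0, 30, 0, 0],
    [0, 30, 0, 0],
    [0, 20, 0, 0],
    [0, 10, 0, 0],
    [0, 8, 0, 0],
    [0, 8, 0, 0],
    [0, 0, 0, 0],
    [0, 0, 0, 0]
  ]
}}

```text
t: 67.62
ee_pos: [583.6, 227.3, 166.7]
orientation: [-1.571, -0.0, -0.001]
ft_force: [0.5, -0.1, -1.0]
width: 47.4
```

Call:
{"api": "arm_command", "payload": {
  "targets": [
    [0, 8, 0, 0],
    [0, 10, 0, 0],
    [0, 10, 0, 0],
    [0, 10, 0, 0],
    [0, 6, 0, 0],
    [0, 2, 0, 0],
    [0, 2, 0, 0],
    [0, 1, 0, 0],
    [0, 1, 0, 0],
    [0, 1, 0, 0],
    [0, 1, 0, 0],
    [0, 1, 0, 0],
    [0, 0.5, 0, 0],
    [0, 0, 0, 0],
    [0, 0, 0, 0],
    [0, 0, 0, 0]
  ]
}}

```text
t: 68.95
ee_pos: [583.3, 227.5, 113.1]
orientation: [-1.571, -0.0, -0.0]
ft_force: [-1.5, 0.0, 5.1]
width: 47.7
```

Call:
{"api": "arm_command", "payload": {
  "targets": [
    [0, 0, 0, 0],
    [0, 0, 0, 0],
    [0, 0, 0, 0],
    [0, 0, 0, 0],
    [0, -5, 0, 0],
    [0, -12, 0, 0],
    [0, -20, 0, 0],
    [0, -30, 0, 0],
    [0, -30, 0, 0],
    [0, -30, 0, 0],
    [0, -30, 0, 0],
    [0, -20, -20, 0],
    [0, 0, -30, 0],
    [-20, 0, -30, 0],
    [-20, 0, -20, 0],
    [0, 0, 0, 0],
    [0, 0, 0, 0]
  ],
  "gripper": 100
}}

```text
t: 70.37
ee_pos: [542.8, 126.7, 291.1]
orientation: [-1.57, 0.0, -0.003]
ft_force: [0.1, 0.4, -0.1]
width: 87.9
```

```bash
python3 - <<'E'
from h import *
np.set_printoptions(precision=1,suppress=True)
m=cm("wrist"); im=get_image("wrist"); t=get_image("top"); s=get_image("side")
sm=cm("side")
for c in [(489,346),(488.5,288),(585.5,344),(584.5,286),(583.6,228)]: print(c,proj("wrist",(*c,118),m),proj("side",(*c,118),sm))
for n in("wrist","side"):
    for d in silhouettes(n,"sleeve1"):
        v,u=np.nonzero(d["pixels"]); print(n,round(d["conf"],2),np.round(d["at"],1),u.min(),u.max(),v.min(),v.max())
tm=cm("top")
for k in ["jar","reagent","bowl","mug","tape","roll"]:
    r=tip_of("top",k); print(k,[(round(d["conf"],2),at_z("top",d["at"],0,tm)[:2]) for d in r[:2]])
cv2.imwrite("pics/f.png",np.hstack([cv2.resize(im[80:300,150:430],(420,330)),cv2.resize(s[120:230,140:260],(360,330),interpolation=2)]))
E
```

```text
(489, 346) [223.8 -14.2] [183.1 133.5]
(488.5, 288) [222.2  38.5] [190.5 140.6]
(585.5, 344) [321.5 -13.5] [211.5 126.9]
(584.5, 286) [321.3  39.5] [219.4 133.6]
(583.6, 228) [320.5  96.9] [227.8 140.7]
wrist 0.86 [322.   96.3] 296 344 73 120
wrist 0.75 [320.2  44.2] 297 347 18 69
wrist 0.66 [318.3   7.7] 299 343 0 17
wrist 0.61 [231.    7.1] 205 250 0 18
wrist 0.59 [233.3  44.4] 200 250 18 68
side 0.84 [192.1 145.4] 183 199 138 157
side 0.73 [182.7 137.1] 177 190 132 147
side 0.68 [426.2 318.7] 405 442 296 352
side 0.58 [211.1 131.5] 205 219 125 142
side 0.56 [228.6 147.7] 220 236 138 157
side 0.43 [220.2 141.4] 213 227 132 149
jar [(0.53, array([577.2, -13.6]))]
reagent [(0.69, array([ 746.3, -124.2]))]
bowl [(0.9, array([390. ,  53.6]))]
mug [(0.49, array([ 521.8, -299. ]))]
tape [(0.78, array([378.1, -70.7]))]
roll [(0.76, array([ 729.3, -288.2]))]
```

View pics/f.png

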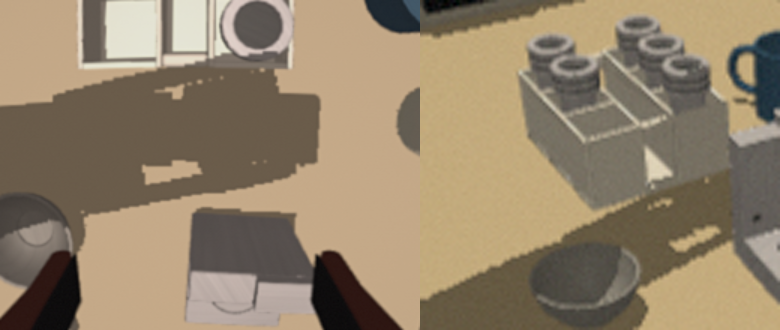

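The picture shows five sleeves upright with level rims: two in the deep row and three in the raised row. The gripper is clear of everything, so I'm handing in.

```bash
python3 -c "
from workcell import *
print(close_job())"
```

```text
the job is handed in; nothing more can be done
None
```

All five sleeves present are standing in the carrier, sorted by length, and the job is handed in at about 71 s. The red look-alike was left alone.

- **Sorting:** I stood each sleeve on the gauge foot. Two touched at the long height (TCP about 137 mm) and three at the short height (about 124–125 mm). The two long ones are in the deep row and the three short ones in the raised row, each in its own cell.
- **Seating:** Every sleeve made contact with the cell floor within about 0.5 mm of the height expected for a rim at 118 mm. The last wrist and side pictures show all five upright with level rims, and the gripper clear of everything.
- **Knocks:** Refits of the gauge and the carrier showed no shift of either beyond fitting error. The carrier fits got noisy once sleeves and the arm hid part of it, so there I checked its position by eye in the top picture.
- **Checks that failed or disagreed:**
  - The last bystander check was incomplete. The network did not find the jar or the mug in the top view. It gave wrong spots, on the gauge and the draining box, at confidence about 0.5.
  - The others read within 15 mm of their start values (bowl 15 mm, reagent bottle 10 mm, tape and paper roll under 6 mm). I took this as detector noise, because the arm passed well above all of them and no unexpected contact force appeared.
  - The top and wrist cameras differed by about 5 mm in y on the hanging rims. I used values in between, and all grasps held.

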